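# Third hand at the battery jig

### The arm

A 7-joint arm with a two-finger parallel gripper is mounted at the origin on the work surface. World frame = base frame: x ahead of the robot, y to its left, z up, the work surface at z = 0. Lengths are in m, angles in rad, forces in N, time in s.
With the tool pointing down it reaches from about 0.4 to 0.9 m from the base axis. Payload 5.6 kg.
Tool frame: the origin (TCP) lies between the finger pads; the fingertips stand 22 mm ahead of it and the grasp point (between the pads) lies 3 mm ahead of it; x points along the fingers, y is the direction in which the jaws open and shut, and the axes are right-handed (so a half turn about x gives the same grasp; the last joint's range is limited). The gripper opens to 92 mm and grips with 3 to 60 N. Pads are 20 mm wide; open, the fingers measure 128 mm over their backs; the gripper's body (75 mm by 189 mm) begins 69 mm behind the grasp point.
Start: joints at [1.291, 0.468, -0.012, 1.603, 0.006, 1.071, -0.056], TCP at [0.152, -0.632, 0.237] pointing down, gripper open.
Joint ranges: [-2.53, 2.53], [-0.31, 2.02], [-1.57, 1.55], [0.28, 2.44], [-1.29, 4.43], [0.15, 1.84], [-2.92, 2.92]. Speed limits (rad/s): [2.57, 2.57, 3.14, 3.14, 3.14, 3.14, 3.14].

### API

Orientations are given as a 3x3 rotation matrix whose columns are the frame's x, y, z axes.
In Python, from cell import monitor, vision, robot gives the robot as it stands.
- The arm moves only by the tool jog_arm, never from a script. Its argument "targets" is a list of rows, each an object of numbers: "x", "y", "z": the shift along the world's x, y, z in units of 30 mm (1.0 is 30 mm); "wx", "wy", "wz": the turn, a rotation vector about the world's x, y, z in units of 5 degrees (1.0 is 5 degrees); "jaw": the finger opening in mm, from 0 to 91.9. A call has 1 to 5 rows; each row is the pose to reach, as a shift and turn from the pose measured when the call began; what a row does not reach only later rows make up. A row lasts 1/12 s, in which the tool goes at most 41.7 mm and 7.16 degrees, less where a joint would pass 70% of its speed; a pose out of reach is approached as far as the arm can. A call with a gripper value outside its range is refused whole. The fingers move at their own pace and stop on an object; "force" is the grip in N (left out, the last holds). Time passes only in rows, so rows that repeat a pose let the fingers close. It gives the time, the measured TCP pose, the force and the opening at its end, in the units of the state.
- monitor.sense(): the state, without advancing time (a new reading comes with each control period).
- vision.get_image(name): name is "scene" or "top" or "wrist"; returns (picture, depth): 400x640x3 uint8, red, green, blue; 400x640 float32, m along the optical axis (not along the pixel's ray), 0 where there is no reading.
- vision.calibration(name): a dict with "fx", "fy", "cx", "cy" (pixels), "pose" (4x4, takes a point from camera to world coordinates); the wrist camera has in their place "mount" (4x4, takes a point from camera to tool coordinates, whose origin is the TCP and whose axes are the tool frame's). Camera axes: x right, y down, z forward; pixel columns grow to the right and rows downward; lengths in m; the calibration is good to about 2 mm. The wrist camera is an equidistant fisheye: a pixel r from the principal point sees the ray r / f radians off the axis. A picture is of the moment at which its call begins: read the wrist's pose just before it. calibration takes no time and is no camera call.
- robot.hand_in(): hands the job in, once; it reports no verdict.
The state is a dict: "time": time; "qpos": joint angles; "dq": joint speeds; "effort": joint torques, N m; "ee_pos": TCP position; "tool_rot": TCP orientation; "ft_force": force on the tool from outside, world axes, zero at the start; "torque": the same for the moment, N m; "width": opening from 0.0 (shut) to 1.0 (fully open).
Only numpy, scipy, OpenCV 4.12 (cv2) and the standard library are available. Lean on these libraries where they do the work, as an engineer would, in place of code of your own. Each camera call takes 0.05 s, during which the arm holds its last target. There are 200 camera calls.

### The job

Take the gauge blade by its grip from the wooden rack, lower it upright all the way down into the slot of the jig's sprung stop, and let go of it. Then slide the battery pack along its bed squarely against the blade and press until the sprung stop is about half way back in its travel (about 10 N, never onto its end stop), and finish like that, still pressing steadily with the gripper, so that I can fasten the strips. Leave the parts tray and the spare cell where they are.

Things in the scene. Friction and masses are not known exactly. Their poses are not given: they have to be found in the camera images.
- jig: Low aluminium jig, 290 x 100, fixed. Origin at bench level, x = push direction (to the sprung stop), z up. The pack's flat bed is 14 mm above the bench, x = -130 to +50 mm, 46 mm wide between two dark rails (x = -130 to +35 mm, 8 mm thick, tops 29 mm above the bench). Back plate 62 mm high at x = 142 to 154 mm; the grey sprung stop stands in front of it.
- slot (a point): Middle of the slot's floor in the sprung stop, 12 mm above the bench, at jig x = 75 mm, y = 0 at rest; it travels with the stop. Axes as the jig's. The slot is 7 mm wide (x), 64 mm long (y), open upwards, its top edges flared; a fence 54 mm high behind (+x); in front two upright lips 5 mm thick, 44 mm high, leave 50 mm open in the middle for the pack's end.
- stop (a joint): Travel of the sprung stop along the jig's +x in m: 0 at rest, 0.020 on its end stop. A spring pushes it back with 2 N at 0 plus 0.8 N per mm: 6 N at 5 mm, 10 N at 10 mm, 18 N at 20 mm.
- blade: Steel gauge blade standing upright in the slot of the wooden rack: a plate 4 mm thick (x), 60 mm wide (y), 72 mm high, with a black plastic grip centred on top, 12 mm thick (x), 26 mm wide (y), 30 mm high (72 to 102 mm above the blade's lower edge). 110 g. Origin in the middle of its lower edge, z up. Either face may look forward.
- rack: Fixed wooden rack block, 56 x 96 x 38 mm high, with an upright slot 7 mm wide (x) and 65 mm long (y), floor 8 mm above the bench. Origin at bench level in the middle, axes as the blade's standing in it.
- pack: Battery pack, black block 104 mm long (x), 42 wide (y), 65 high, ten green-rimmed cell ends on top, 0.3 to 0.6 kg. Starts loose on the jig's bed between the rails, lengthwise along the jig's x, its end 40 to 60 mm short of the slot. Origin in the middle of its underside. The stop's spring pushes it back if let go.
- tray: Bystander: open grey parts tray 75 x 110 x 22 mm. Origin under its middle.
- cell: Bystander: spare round cell standing upright, 18 mm across, 65 mm high. Origin at the middle of its foot.
Things that resemble listed ones, but are neither listed nor needed, are in the scene too. Several things have the shape of the blade; the one meant has the colours described above.

How it is judged:
By the outcome, as a careful person would: the job done as asked, in the order asked, and still so for the second after the job is handed in, while the arm keeps its last pose, push and grip.
It also fails if it takes over 66 s, if anything falls off the work surface, if the arm or the gripper's body presses on something with over 40 N, if the wrist force passes 120 N, or if a joint passes its speed limit or range.

## Working session

There is one attempt and no reset: what is moved stays moved. The work goes in short steps, Python scripts to look and compute and a tool call to move; the robot and the scene stay as the last step left them, time stands still between calls to the robot, and variables do not carry over. Pictures are saved under pics/ and viewed, about 8 in all and at most 12, crops included, and the job is handed in when it is done.

Besides the shell and the picture viewer there is one more tool, called after "Call:" as a command line: name --argument value ..., lists and objects as JSON in quotes. jog_arm: Moves the arm, as the interface text tells. Its arguments: {"type":"object","properties":{"targets":{"type":"array"},"force":{"type":"number"}},"required":["targets"]}

```bash
mkdir -p pics && ls && python3 - <<'E'
from cell import monitor, vision, robot
import cv2,numpy as np
np.set_printoptions(precision=4,suppress=True)
s=monitor.sense(); print(s)
for n in ("scene","top"):
    im,d=vision.get_image(n); cv2.imwrite(f"pics/{n}0.png",im[:,:,::-1]); np.save(f"pics/{n}0.npy",d); np.save(f"pics/{n}0c.npy",im)
    print(n,vision.calibration(n))
print(vision.calibration("wrist"))
E
```

```text
pics
{'time': 0.0, 'qpos': array([ 1.291 ,  0.4684, -0.0116,  1.6036,  0.006 ,  1.0714, -0.0563]), 'dq': array([-0.0002, -0.0004, -0.0002, -0.0021,  0.0006,  0.0007, -0.0013]), 'effort': array([ -0.0008, -52.0579,  -0.0131, -24.3753,  -0.0568,   0.0173,
         0.0002]), 'ee_pos': array([ 0.1523, -0.6313,  0.2356]), 'tool_rot': array([[-0.0006,  0.2346, -0.9721],
       [ 0.0017, -0.9721, -0.2346],
       [-1.    , -0.0017,  0.0001]]), 'ft_force': array([0.756 , 0.3644, 0.333 ]), 'torque': array([-0.0025, -0.0616,  0.009 ]), 'width': 1.0010437312991767}
scene {'fx': 449.1602848338862, 'fy': 449.1602848338862, 'cx': 318.1358154369048, 'cy': 203.28833668486027, 'pose': array([[-0.4338,  0.6284, -0.6457,  1.1319],
       [ 0.9008,  0.318 , -0.2958,  0.1342],
       [ 0.0194, -0.7099, -0.704 ,  0.6275],
       [ 0.    ,  0.    ,  0.    ,  1.    ]])}
top {'fx': 385.72982434324206, 'fy': 385.72982434324206, 'cx': 316.42928432365613, 'cy': 195.64080924289883, 'pose': array([[ 0.0151, -0.9983,  0.0568,  0.5412],
       [-0.9999, -0.0149,  0.0039, -0.1027],
       [-0.003 , -0.0569, -0.9984,  0.7591],
       [ 0.    ,  0.    ,  0.    ,  1.    ]])}
{'fx': 309.70691628693146, 'fy': 309.70691628693146, 'cx': 318.08758730702374, 'cy': 195.25873114368588, 'mount': array([[ 0.0001, -0.2882,  0.9576, -0.1485],
       [ 1.    ,  0.0002, -0.0001, -0.0002],
       [-0.0002,  0.9576,  0.2882, -0.0821],
       [ 0.    ,  0.    ,  0.    ,  1.    ]])}
```

View pics/scene0.png

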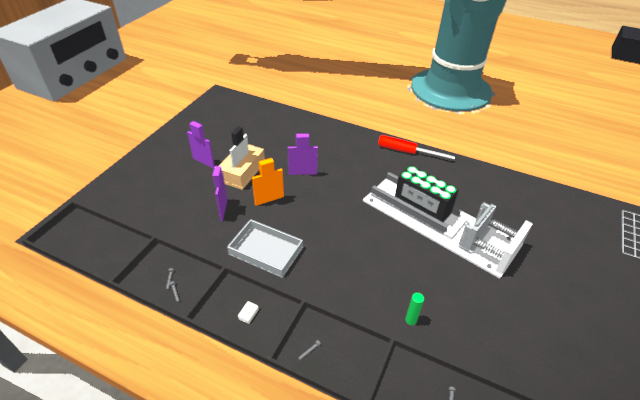

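View pics/top0.png

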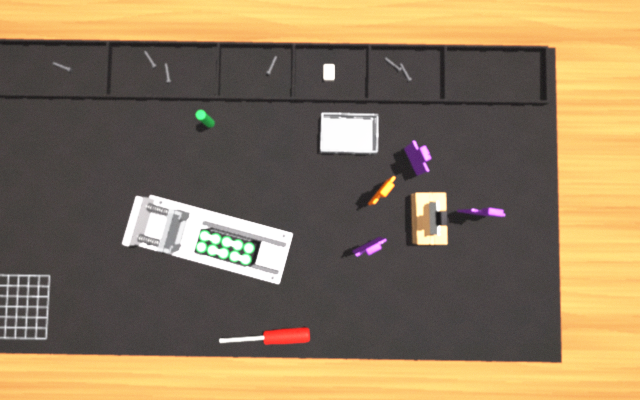

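Blade candidates in the scene image are: black grip on a steel plate in the rack (240,150), purple (200,145), purple (218,192), purple (303,157) and orange (268,183). The description matches the one in the rack, top (437,217). The jig's stop is at top (160,225) and the pack at (226,246).

```bash
cat > h.py <<'E'
import numpy as np,cv2
from cell import monitor,vision,robot
np.set_printoptions(precision=4,suppress=True)
def cloud(n,d):
    c=vision.calibration(n); v,u=np.mgrid[:400,:640]
    P=np.stack([(u-c['cx'])/c['fx']*d,(v-c['cy'])/c['fy']*d,d],-1)
    W=P@c['pose'][:3,:3].T+c['pose'][:3,3]; W[d<=0]=np.nan; return W
def rect(W,m):
    p=W[m][:,:2]*1000; r=cv2.minAreaRect(p.astype(np.float32)); b=cv2.boxPoints(r)
    e=max([b[1]-b[0],b[2]-b[1]],key=np.linalg.norm)
    return "n",len(p),"c",np.array(r[0]),"size",np.array(r[1]),"long-axis deg",np.degrees(np.arctan2(e[1],e[0]))%180
E
python3 - <<'E'
from h import *
for n in ("top","scene"):
    im=np.load(f"pics/{n}0c.npy").astype(int); W=cloud(n,np.load(f"pics/{n}0.npy")); z=W[...,2]
    R,G,B=im[...,0],im[...,1],im[...,2]
    v,u=np.mgrid[:400,:640]
    box=(lambda a,b,c,d:(u>=a)&(u<=b)&(v>=c)&(v<=d))
    rk=box(405,455,185,250) if n=="top" else box(215,270,120,190)
    jg=box(115,300,190,290) if n=="top" else box(355,540,160,280)
    tan=(R>B+50)
    print(n); print("rack",*rect(W,rk&tan&(z>.03)&(z<.046)), np.nanmedian(z[rk&tan&(z>.03)]))
    g=rk&(R<90)&(G<90)&(abs(R-B)<30)&(z>.075)&(z<.13); print("grip",*rect(W,g),np.nanpercentile(z[g],[5,50,95]))
    g2=rk&(z>.095)&(z<.13); print("griptop",*rect(W,g2),np.nanpercentile(z[g2],[5,50,95]))
    g=rk&(z>.05)&(z<.125); print("blade",*rect(W,g))
    p=jg&(z>.072)&(z<.088); print("pack",*rect(W,p),np.nanmedian(z[p]))
    print("rails",*rect(W,jg&(z>.024)&(z<.034)&(R<110)))
    print("plate",*rect(W,jg&(z>.057)&(z<.068)))
    print("jig",*rect(W,jg&(z>.008)&(z<.02)))
    print("bench z",np.nanmedian(z[box(300,400,280,320)] if n=="top" else z[box(300,340,200,230)]))
    gm=box(190,215,105,135) if n=="top" else box(400,430,285,330)
    gm=gm&(G>R+60)&(z>.01);print("cell",*rect(W,gm))
im=cv2.imread("pics/scene0.png")
a=cv2.resize(im[110:230,170:330],(800,600),interpolation=cv2.INTER_CUBIC); cv2.imwrite("pics/crop1.png",a)
E
```

```text
top
rack n 489 c [ 543.8833 -314.3196] size [94.1436 56.1533] long-axis deg 1.5393275 0.03733839035795439
grip n 82 c [ 543.8864 -314.3817] size [20.8504 13.5756] long-axis deg 3.0365179 [0.085  0.1004 0.11  ]
griptop n 146 c [ 544.5765 -314.3455] size [25.401  13.6032] long-axis deg 2.2921891 [0.0968 0.1085 0.1109]
blade n 356 c [ 544.4826 -314.3528] size [59.755  13.4781] long-axis deg 5.293351
pack n 1455 c [497.0539  89.1958] size [166.9632  57.3525] long-axis deg 75.26092 0.07895968327629954
rails n 38 c [483.8899  63.4846] size [109.8788  51.2409] long-axis deg 75.42895
plate n 688 c [503.3994 123.8085] size [237.4207  89.4809] long-axis deg 75.71869
jig n 1247 c [497.4305  99.9453] size [282.3714  94.4005] long-axis deg 76.51307
bench z -6.543596220209835e-06
cell n 167 c [726.0806 113.9544] size [16.7106 17.4345] long-axis deg 103.16009
scene
rack n 710 c [ 567.6802 -291.8998] size [149.5223  91.6355] long-axis deg 37.42196 0.037716096836530266
grip n 173 c [ 546.0797 -312.4257] size [12.9906 28.422 ] long-axis deg 178.42734 [0.0841 0.0994 0.1096]
griptop n 257 c [ 590.0637 -288.2676] size [122.1878 105.0911] long-axis deg 47.280716 [0.0957 0.1012 0.1095]
blade n 935 c [ 595.0182 -293.4769] size [134.122  107.5295] long-axis deg 53.682186
pack n 995 c [496.1007  90.1319] size [166.6309  46.489 ] long-axis deg 75.31153 0.07854850000415736
rails n 354 c [497.8655  91.9624] size [264.8471  69.2085] long-axis deg 75.753944
plate n 828 c [503.9979 124.2393] size [237.1575  90.3973] long-axis deg 75.48147
jig n 1179 c [497.6834 101.1561] size [285.1086  91.4304] long-axis deg 75.69688
bench z -0.00016475492215362042
cell n 327 c [727.7999 114.8483] size [18.8467 16.1799] long-axis deg 15.897498
```

View pics/crop1.png

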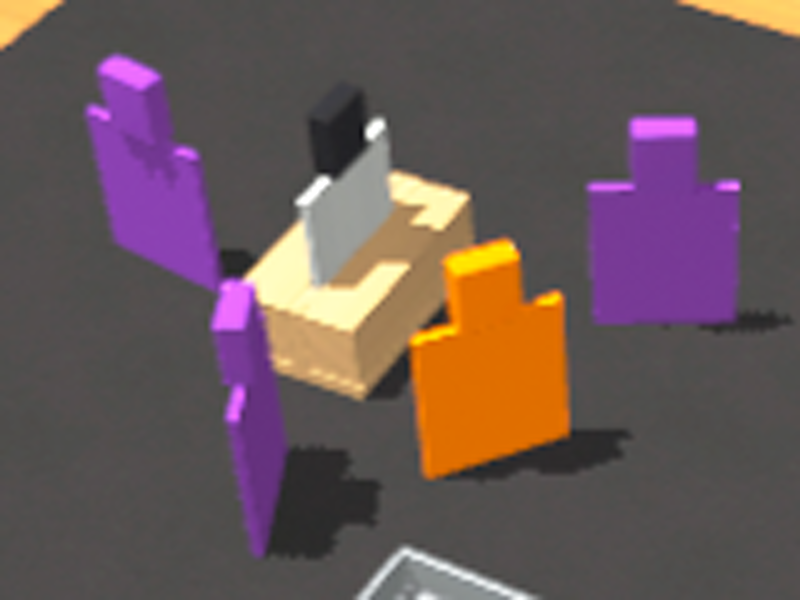

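The crop confirms it: black grip (335,130) on a steel plate in the wooden rack, with only purple and orange look-alikes around it. I'll move above it.

Call:
jog_arm --targets '[{"x": 1.2, "y": 1.0, "z": 0, "wz": -0.5, "jaw": 45}, {"x": 2.4, "y": 2.0, "wz": -1, "jaw": 45}, {"x": 3.6, "y": 3.0, "wz": -1.5, "jaw": 45}, {"x": 4.8, "y": 4.0, "wz": -2, "jaw": 45}, {"x": 6, "y": 5.0, "wz": -2.3, "jaw": 45}]'

```text
validation failed for argument at $.ta...
```

```bash
python3 - <<'E'
from h import *
for n in ("top","scene"):
    im=np.load(f"pics/{n}0c.npy").astype(int); W=cloud(n,np.load(f"pics/{n}0.npy"))
    a=np.radians(75.6); o=np.array([.4975,.100])
    ex=np.array([np.cos(a),np.sin(a)]); ey=np.array([-ex[1],ex[0]])
    q=W[...,:2]-o; X=q@ex*1000; Y=q@ey*1000; Z=W[...,2]*1000
    ok=(abs(X)<170)&(abs(Y)<70)
    print(n)
    for lab,z0,z1,x0,x1 in (("base",9,18,-170,170),("plate",58,66,120,170),("fence",50,58,40,140),("lips",40,48,40,140),("slotregion",8,60,40,140),("pack",74,84,-150,100),("rail",25,33,-160,60)):
        m=ok&(Z>z0)&(Z<z1)&(X>x0)&(X<x1)
        if m.sum()>3: print(lab,m.sum(),"X",np.percentile(X[m],[0,2,50,98,100]),"Y",np.percentile(Y[m],[0,2,50,98,100]))
        if lab in("plate","fence","rail","pack"):
            print("  ",*rect(W,m))
E
```

```text
top
base 1114 X [-140.8805 -139.5045  -97.7209  131.4058  134.9134] Y [-45.5049 -38.199   -1.6248  28.9443  45.2192]
plate 356 X [129.8882 130.6696 136.2784 142.7067 143.3135] Y [-44.307  -42.6364   0.7208  43.4131  45.1716]
   n 356 c [531.0283 232.3491] size [13.4171 89.4809] long-axis deg 165.71866
fence 186 X [ 55.1126  55.4616 130.2525 132.1989 134.9612] Y [-44.3643 -41.4918   1.6525  41.5627  44.9124]
   n 186 c [521.8015 190.5059] size [79.5826 89.3642] long-axis deg 167.50562
lips 245 X [ 54.9895  55.5193 114.2974 132.2004 137.3215] Y [-44.4478 -42.0449  -3.4056  40.0252  44.4276]
slotregion 1491 X [ 43.0207  55.3279 105.5118 133.1029 139.89  ] Y [-46.1375 -42.2528   0.3794  41.7127  46.5182]
pack 1426 X [-94.0659 -92.3183 -42.5009   7.6286  10.2337] Y [-21.4096 -20.7779  -0.3185  19.7449  20.7648]
   n 1426 c [487.3926  59.3138] size [104.28    42.1398] long-axis deg 75.52052
rail 610 X [-140.8843 -138.1428  -71.1765   55.7176   58.047 ] Y [-37.9629 -31.1544 -25.004   30.6031  38.3575]
   n 610 c [487.6143  59.942 ] size [198.9128  76.3161] long-axis deg 75.94561
scene
base 
[... 377 characters left out ...]
.668   35.5577  39.804 ]
   n 120 c [536.174 174.85 ] size [111.2871  63.126 ] long-axis deg 22.414661
lips 163 X [ 56.0583  56.9436  78.0646 138.3603 139.7738] Y [-45.1622 -44.1867 -30.2491  33.5293  37.4887]
slotregion 1185 X [ 55.6186  56.9219  82.4736 138.6683 139.9472] Y [-46.9744 -44.5174 -29.8297  38.044   46.0223]
pack 939 X [-93.1681 -90.1791 -37.9369   9.6825  11.5284] Y [-22.5416 -21.7124  -2.907   19.4219  22.1572]
   n 939 c [487.5761  60.4382] size [104.7096  44.5567] long-axis deg 75.81042
rail 582 X [-140.1889 -136.002   -40.3886   57.1281   59.7271] Y [-38.1832 -32.2988 -24.7939  29.2846  32.3324]
   n 582 c [488.0023  61.1009] size [201.6882  69.3673] long-axis deg 73.86437
```

Call:
jog_arm --targets '[{"x": 1.2, "y": 1.0, "z": 0, "wx": 0, "wy": 0, "wz": -0.5, "jaw": 45}, {"x": 2.4, "y": 2.0, "z": 0, "wx": 0, "wy": 0, "wz": -1, "jaw": 45}, {"x": 3.6, "y": 3.0, "z": 0, "wx": 0, "wy": 0, "wz": -1.5, "jaw": 45}, {"x": 4.8, "y": 4.0, "z": 0, "wx": 0, "wy": 0, "wz": -2, "jaw": 45}, {"x": 6, "y": 5.0, "z": 0, "wx": 0, "wy": 0, "wz": -2.3, "jaw": 45}]'

```text
time: 0.52
ee_pos: [0.3132, -0.4965, 0.2354]
tool_rot: [[-0.001, 0.034, -0.999], [0.002, -0.999, -0.034], [-1.0, -0.002, 0.0]]
ft_force: [1.2, -0.6, -0.5]
width: 0.661
```

Call:
jog_arm --targets '[{"x": 1.5, "y": 1.2, "z": 0, "wx": 0, "wy": 0, "wz": 0, "jaw": 45}, {"x": 3, "y": 2.4, "z": 0, "wx": 0, "wy": 0, "wz": 0, "jaw": 45}, {"x": 4.5, "y": 3.6, "z": 0, "wx": 0, "wy": 0, "wz": 0, "jaw": 45}, {"x": 6, "y": 4.8, "z": 0, "wx": 0, "wy": 0, "wz": 0, "jaw": 45}, {"x": 7.73, "y": 6.1, "z": 0, "wx": 0, "wy": 0, "wz": 0, "jaw": 45}]'

```text
time: 0.93
ee_pos: [0.4759, -0.3663, 0.2352]
tool_rot: [[-0.001, 0.033, -0.999], [0.002, -0.999, -0.033], [-1.0, -0.002, 0.001]]
ft_force: [0.2, -1.7, -0.1]
width: 0.489
```

Call:
jog_arm --targets '[{"x": 0, "y": 0, "z": 0, "wx": 0, "wy": 0, "wz": 0, "jaw": 45}]'

```text
time: 1.02
ee_pos: [0.4831, -0.3583, 0.235]
tool_rot: [[0.003, 0.046, -0.999], [0.006, -0.999, -0.046], [-1.0, -0.006, -0.003]]
ft_force: [-0.2, 1.5, 0.3]
width: 0.486
```

```bash
python3 - <<'E'
from h import *
s=monitor.sense(); im,d=vision.get_image("wrist"); print(s['time'],s['ee_pos'],s['tool_rot'],s['ft_force'])
np.savez("pics/w1.npz",im=im,d=d,p=s['ee_pos'],R=s['tool_rot']); cv2.imwrite("pics/w1.png",im[:,:,::-1])
E
```

```text
1.0167 [ 0.4831 -0.3583  0.235 ] [[ 0.0026  0.0458 -0.9989]
 [ 0.0065 -0.9989 -0.0458]
 [-1.     -0.0063 -0.0029]] [-0.195   1.5249  0.3174]
```

View pics/w1.png

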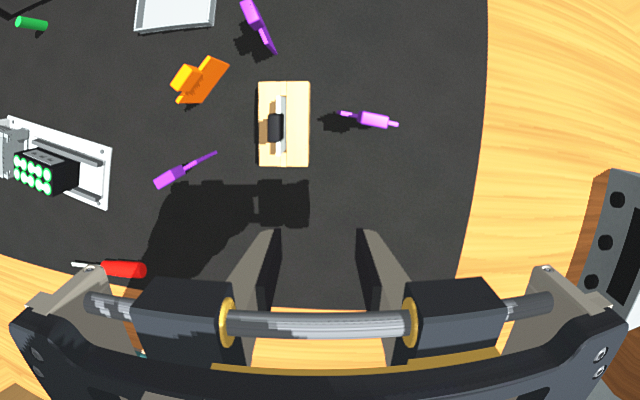

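The wrist view shows the black grip at (276,127) in the rack, with a purple part to its right at (370,119) and the fingers at (265,270) and (375,270). I'll measure the grip from here too.

```bash
cat >> h.py <<'E'
def wcloud(d,p,R):
    c=vision.calibration("wrist"); v,u=np.mgrid[:400,:640]
    a=(u-c['cx'])/c['fx']; b=(v-c['cy'])/c['fy']; th=np.hypot(a,b)+1e-9
    k=np.tan(np.minimum(th,1.5))/th
    P=np.stack([a*k*d,b*k*d,d],-1); M=c['mount']
    T=P@M[:3,:3].T+M[:3,3]; W=T@R.T+p; W[d<=0]=np.nan; return W
def snap(name):
    s=monitor.sense(); im,d=vision.get_image("wrist")
    cv2.imwrite(f"pics/{name}.png",im[:,:,::-1])
    return s,im.astype(int),wcloud(d,np.array(s['ee_pos']),np.array(s['tool_rot']))
E
python3 - <<'E'
from h import *
f=np.load("pics/w1.npz"); im=f['im'].astype(int); W=wcloud(f['d'],f['p'],f['R']); z=W[...,2]
v,u=np.mgrid[:400,:640]; b=(u>245)&(u<325)&(v>70)&(v<175)
print("bench",np.nanmedian(z[20:60,300:400]))
print("rack",*rect(W,b&(im[...,0]>im[...,2]+50)&(z>.03)&(z<.046)))
print("griptop",*rect(W,b&(z>.104)&(z<.118)),np.nanmax(z[b]))
print("blade",*rect(W,b&(z>.06)&(z<.118)))
s=monitor.sense(); print(s['ee_pos'],s['tool_rot'])
E
```

```text
bench 0.0011432380236787165
rack n 637 c [ 542.8733 -314.2054] size [96.4874 56.2495] long-axis deg 1.4769106
griptop n 388 c [ 544.0761 -314.3881] size [25.4531 13.0396] long-axis deg 2.981801 0.1122799724293538
blade n 670 c [ 543.9389 -314.3717] size [59.5673 13.077 ] long-axis deg 2.5569189
[ 0.4801 -0.3611  0.2347] [[ 0.      0.0429 -0.9991]
 [ 0.005  -0.9991 -0.0429]
 [-1.     -0.005  -0.0003]]
```

Call:
jog_arm --targets '[{"x": 1.0, "y": 0.75, "z": 0, "wx": -0.06, "wy": 0, "wz": 0, "jaw": 45}, {"x": 2.14, "y": 1.56, "z": 0, "wx": -0.06, "wy": 0, "wz": 0, "jaw": 45}, {"x": 2.14, "y": 1.56, "z": -1, "wx": -0.06, "wy": 0, "wz": 0, "jaw": 45}, {"x": 2.14, "y": 1.56, "z": -1.8, "wx": -0.06, "wy": 0, "wz": 0, "jaw": 45}, {"x": 2.14, "y": 1.56, "z": -1.8, "wx": -0.06, "wy": 0, "wz": 0, "jaw": 45}]'

```text
time: 1.48
ee_pos: [0.5409, -0.3132, 0.1754]
tool_rot: [[-0.009, 0.043, -0.999], [0.004, -0.999, -0.043], [-1.0, -0.004, 0.009]]
ft_force: [-0.6, 0.0, -0.9]
width: 0.489
```

Call:
jog_arm --targets '[{"x": 0, "y": 0, "z": 0, "wx": 0, "wy": 0, "wz": 0, "jaw": 45}]'

```text
time: 1.57
ee_pos: [0.5398, -0.3143, 0.175]
tool_rot: [[-0.011, 0.042, -0.999], [0.004, -0.999, -0.042], [-1.0, -0.004, 0.01]]
ft_force: [-0.1, -0.2, 0.7]
width: 0.489
```

Call:
jog_arm --targets '[{"x": 0.15, "y": 0, "z": -0.9, "wx": -0.05, "wy": -0.13, "wz": 0, "jaw": 45}, {"x": 0.15, "y": 0, "z": -1.7, "wx": -0.05, "wy": -0.13, "wz": 0, "jaw": 45}, {"x": 0.15, "y": 0, "z": -2.3, "wx": -0.05, "wy": -0.13, "wz": 0, "jaw": 45}, {"x": 0.15, "y": 0, "z": -2.57, "wx": -0.05, "wy": -0.13, "wz": 0, "jaw": 45}, {"x": 0.15, "y": 0, "z": -2.57, "wx": -0.05, "wy": -0.13, "wz": 0, "jaw": 45}]'

```text
time: 1.98
ee_pos: [0.5431, -0.3151, 0.0971]
tool_rot: [[-0.001, 0.04, -0.999], [0.0, -0.999, -0.04], [-1.0, -0.0, 0.001]]
ft_force: [-0.1, -0.5, -0.2]
width: 0.49
```

Call:
jog_arm --targets '[{"x": 0, "y": 0, "z": 0, "wx": 0, "wy": 0, "wz": 0, "jaw": 45}]'

```text
time: 2.07
ee_pos: [0.5435, -0.316, 0.0985]
tool_rot: [[-0.0, 0.039, -0.999], [-0.001, -0.999, -0.039], [-1.0, 0.001, 0.0]]
ft_force: [0.3, 0.4, 0.5]
width: 0.49
```

Call:
jog_arm --targets '[{"x": 0.03, "y": 0.05, "z": 0, "wx": 0, "wy": 0, "wz": 0, "jaw": 20}, {"x": 0.03, "y": 0.05, "z": 0, "wx": 0, "wy": 0, "wz": 0, "jaw": 16}, {"x": 0.03, "y": 0.05, "z": 0, "wx": 0, "wy": 0, "wz": 0, "jaw": 8}, {"x": 0.03, "y": 0.05, "z": 0, "wx": 0, "wy": 0, "wz": 0, "jaw": 5}, {"x": 0.03, "y": 0.05, "z": 0, "wx": 0, "wy": 0, "wz": 0, "jaw": 5}]' --force 30

```text
time: 2.48
ee_pos: [0.5447, -0.3146, 0.099]
tool_rot: [[0.001, 0.039, -0.999], [-0.001, -0.999, -0.039], [-1.0, 0.001, -0.001]]
ft_force: [0.6, 0.0, -0.1]
width: 0.148
```

Call:
jog_arm --targets '[{"x": 0, "y": 0, "z": 0, "wx": 0, "wy": 0, "wz": 0, "jaw": 5}, {"x": 0, "y": 0, "z": 0, "wx": 0, "wy": 0, "wz": 0, "jaw": 5}]'

```text
time: 2.65
ee_pos: [0.5446, -0.3145, 0.099]
tool_rot: [[0.001, 0.039, -0.999], [-0.001, -0.999, -0.039], [-1.0, 0.001, -0.0]]
ft_force: [0.2, -0.7, -1.3]
width: 0.128
```

Gripped: the opening of 11.8 mm matches the 12 mm grip. Now lifting.

Call:
jog_arm --targets '[{"x": 0, "y": 0, "z": 0.6, "wx": 0, "wy": 0, "wz": 0, "jaw": 5}, {"x": 0, "y": 0, "z": 1.4, "wx": 0, "wy": 0, "wz": 0, "jaw": 5}, {"x": 0, "y": 0, "z": 2.3, "wx": 0, "wy": 0, "wz": 0, "jaw": 5}, {"x": 0, "y": 0, "z": 3.2, "wx": 0, "wy": 0, "wz": 0, "jaw": 5}, {"x": 0, "y": 0, "z": 4.0, "wx": 0, "wy": 0, "wz": 0, "jaw": 5}]'

```text
time: 3.07
ee_pos: [0.5446, -0.3144, 0.2204]
tool_rot: [[0.001, 0.039, -0.999], [-0.001, -0.999, -0.039], [-1.0, 0.001, -0.001]]
ft_force: [-0.3, -0.8, -1.1]
width: 0.129
```

Call:
jog_arm --targets '[{"x": -0.1, "y": 0.8, "z": 0.2, "wx": 0, "wy": 0, "wz": -0.5, "jaw": 5}, {"x": -0.2, "y": 1.9, "z": 0.2, "wx": 0, "wy": 0, "wz": -1.0, "jaw": 5}, {"x": -0.3, "y": 3.0, "z": 0.2, "wx": 0, "wy": 0, "wz": -1.5, "jaw": 5}, {"x": -0.4, "y": 4.1, "z": 0.2, "wx": 0, "wy": 0, "wz": -2.0, "jaw": 5}, {"x": -0.5, "y": 5.2, "z": 0.2, "wx": 0, "wy": 0, "wz": -2.5, "jaw": 5}]'

```text
time: 3.48
ee_pos: [0.529, -0.157, 0.2264]
tool_rot: [[0.0, -0.18, -0.984], [-0.001, -0.984, 0.18], [-1.0, 0.001, -0.001]]
ft_force: [0.2, 1.4, -1.2]
width: 0.126
```

Call:
jog_arm --targets '[{"x": -0.1, "y": 1.1, "z": 0, "wx": 0, "wy": 0, "wz": -0.4, "jaw": 5}, {"x": -0.2, "y": 2.2, "z": 0, "wx": 0, "wy": 0, "wz": -0.8, "jaw": 5}, {"x": -0.3, "y": 3.3, "z": 0, "wx": 0, "wy": 0, "wz": -0.8, "jaw": 5}, {"x": -0.4, "y": 4.4, "z": 0, "wx": 0, "wy": 0, "wz": -0.8, "jaw": 5}, {"x": -0.4, "y": 5.5, "z": 0, "wx": 0, "wy": 0, "wz": -0.8, "jaw": 5}]'

```text
time: 3.9
ee_pos: [0.516, 0.0095, 0.2264]
tool_rot: [[-0.0, -0.248, -0.969], [-0.002, -0.969, 0.248], [-1.0, 0.002, -0.0]]
ft_force: [0.6, -0.1, -1.8]
width: 0.128
```

Call:
jog_arm --targets '[{"x": 0, "y": 1.0, "z": 0, "wx": 0, "wy": 0, "wz": 0, "jaw": 5}, {"x": -0.04, "y": 2.0, "z": 0, "wx": 0, "wy": 0, "wz": 0, "jaw": 5}, {"x": -0.5, "y": 3.0, "z": 0, "wx": 0, "wy": 0, "wz": 0, "jaw": 5}, {"x": -0.5, "y": 3.0, "z": 0, "wx": 0, "wy": 0, "wz": 0, "jaw": 5}, {"x": -0.5, "y": 3.0, "z": 0, "wx": 0, "wy": 0, "wz": 0, "jaw": 5}]'

```text
time: 4.32
ee_pos: [0.5002, 0.1015, 0.2263]
tool_rot: [[-0.001, -0.244, -0.97], [-0.001, -0.97, 0.244], [-1.0, 0.001, 0.0]]
ft_force: [0.0, 0.0, -1.4]
width: 0.127
```

Call:
jog_arm --targets '[{"x": 0, "y": 0, "z": 0, "wx": 0, "wy": 0, "wz": 0, "jaw": 5}, {"x": 0, "y": 0, "z": 0, "wx": 0, "wy": 0, "wz": 0, "jaw": 5}]'

```text
time: 4.48
ee_pos: [0.5003, 0.1005, 0.2263]
tool_rot: [[-0.001, -0.245, -0.969], [-0.002, -0.969, 0.245], [-1.0, 0.002, 0.0]]
ft_force: [0.0, 0.5, -0.9]
width: 0.127
```

```bash
python3 - <<'E'
from h import *
s,im,W=snap("w2"); print(s['ee_pos'],s['tool_rot'],s['dq'])
np.savez("pics/w2.npz",im=im,W=W)
a=np.radians(75.6); o=np.array([.5134,.1620]); ex=np.array([np.cos(a),np.sin(a)]); ey=np.array([-ex[1],ex[0]])
q=W[...,:2]-o; X=q@ex*1000; Y=q@ey*1000; Z=W[...,2]*1000
for y0,y1 in((-31,-27),(-12,-8),(-2,2),(8,12),(27,31)):
    m=(Y>y0)&(Y<y1)&(X>-25)&(X<95)&(Z<75)&(Z>5)
    b=np.round(X[m]/2).astype(int)
    print(y0,[(int(k*2),int(np.max(Z[m][b==k]))) for k in np.unique(b)])
m=(Z>58)&(Z<66)&(X>50)&(X<95)&(abs(Y)<60); print("plate",*rect(W,m),X[m].min(),X[m].max(),Y[m].min(),Y[m].max())
m=(Z>50)&(Z<57.5)&(X>-5)&(X<45)&(abs(Y)<60); print("fence",*rect(W,m),X[m].min(),X[m].max(),Y[m].min(),Y[m].max())
m=(Z>40)&(Z<48)&(X>-12)&(X<2)&(abs(Y)<60); print("lips",*rect(W,m),X[m].min(),X[m].max(),Y[m].min(),Y[m].max())
E
```

```text
[0.5003 0.1005 0.2263] [[-0.0008 -0.2454 -0.9694]
 [-0.0017 -0.9694  0.2455]
 [-1.      0.0018  0.0003]] [ 0.008   0.0035  0.0013 -0.0013 -0.0002 -0.0009 -0.0016]
-31 [(-24, 5), (-22, 8), (-20, 7), (-18, 7), (-16, 6), (-14, 7), (-12, 6), (-10, 63), (-8, 64), (-6, 63), (-4, 60), (-2, 58), (4, 69), (6, 70), (8, 73), (10, 68), (12, 67), (14, 64), (20, 42), (22, 42), (24, 42), (26, 43), (28, 41), (30, 42), (32, 41), (34, 43), (36, 39), (38, 42), (40, 37), (42, 42), (44, 42), (46, 41), (48, 42), (50, 42), (52, 42), (54, 43), (56, 42), (58, 41), (60, 43), (62, 39), (64, 42), (66, 61), (68, 63), (70, 62), (72, 62), (74, 62), (76, 62), (78, 63)]
-12 [(-24, 16), (-22, 8), (-20, 7), (-18, 8), (-16, 7), (-14, 6), (-12, 7), (-10, 8), (-8, 7), (-6, 7), (-4, 13), (-2, 13), (0, 13), (2, 13), (4, 68), (6, 72), (8, 73), (10, 67), (12, 67), (28, 7), (30, 8), (32, 6), (34, 7), (36, 7), (38, 8), (40, 7), (42, 7), (44, 6), (46, 8), (48, 7), (50, 6), (52, 8), (54, 6), (56, 8), (58, 7), (60, 8), (62, 7), (64, 6), (66, 47), (68, 63), (70, 62), (72, 62), (74, 62), (76, 62), (78, 63), (80, 61)]
-2 [(-24, 7), 
[... 1113 characters left out ...]
34, 43), (36, 40), (38, 42), (40, 42), (42, 42), (44, 43), (46, 42), (48, 42), (50, 43), (52, 40), (54, 41), (56, 42), (58, 41), (60, 41), (62, 38), (64, 42), (66, 55), (68, 63), (70, 62), (72, 64), (74, 63), (76, 63), (78, 63), (80, 62)]
plate n 850 c [530.9073 232.967 ] size [13.0297 90.3878] long-axis deg 165.6492 66.54427954904574 79.62573707930312 -44.50476207352068 45.88716526886671
fence n 108 c [516.8543 165.6861] size [18.0416 72.2795] long-axis deg 165.91357 -4.746069697872402 13.641163313529946 -38.52025991074622 33.68074773798622
lips n 42 c [512.3046 159.0336] size [ 9.8537 75.1702] long-axis deg 165.26778 -8.04163036117019 1.9711289309474311 -37.289727822552045 37.9353283363927
```

View pics/w2.png

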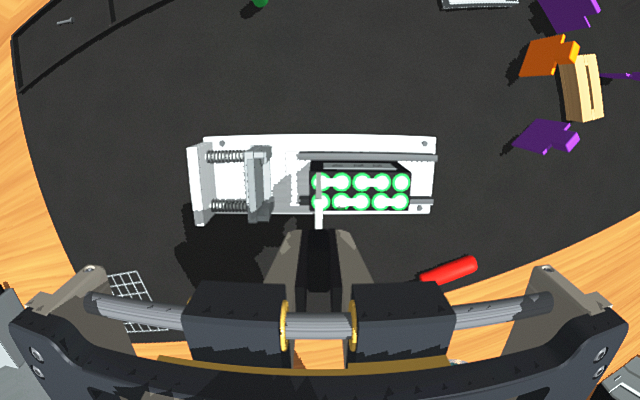

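Wrist view: sprung stop at (258,180) with springs left of it, pack at (360,185), and the held blade edge-on at (319,205). Now I'll compare the held blade and slot in this one picture.

```bash
python3 - <<'E'
from h import *
f=np.load("pics/w2.npz"); W=f['W'];im=f['im']
a=np.radians(75.65); o=np.array([.5134,.1620]); ex=np.array([np.cos(a),np.sin(a)]); ey=np.array([-ex[1],ex[0]])
q=W[...,:2]-o; X=q@ex*1000; Y=q@ey*1000; Z=W[...,2]*1000
t=np.array([.5003,.1005])-o; print("tcp X,Y",t@ex*1000,t@ey*1000)
v,u=np.mgrid[:400,:640]
m=(u>300)&(u<340)&(v>165)&(v<232)&(Z>120)&(Z<225)
print(m.sum(),"Z",np.percentile(Z[m],[0,5,50,95,100]))
for z0 in range(130,225,10):
    k=m&(Z>=z0)&(Z<z0+10)
    if k.sum()>2: print(z0,k.sum(),"X",X[k].min(),np.median(X[k]),X[k].max(),"Y",Y[k].min(),np.median(Y[k]),Y[k].max())
k=(Z>9)&(Z<17)&(abs(X)<3)&(abs(Y)<45); print("floor Y",np.percentile(Y[k],[0,2,98,100]),k.sum())
k=(Z>40)&(Z<80)&(X>4)&(X<13)&(abs(Y)<45); print("fence Y",np.percentile(Y[k],[0,2,98,100]))
k=(Z>50)&(Z<80)&(X>-11)&(X<-3)&(abs(Y)<45); print("lips Y",np.percentile(Y[k],[0,2,98,100]),"gap",Y[k&(Y<0)].max(),Y[k&(Y>0)].min())
k=(Z>10)&(Z<16)&(abs(Y)<22)&(X>-6)&(X<5); print("floor X",np.percentile(X[k],[0,2,50,98,100]))
k=(Z>58)&(Z<66)&(X>50)&(abs(Y)<60); print("plate Y",np.percentile(Y[k],[0,1,99,100]))
E
```

```text
tcp X,Y -62.827952162839736 -2.5511618968464815
467 Z [137.0164 154.6545 207.3497 212.0697 214.933 ]
130 5 X -64.04247090243425 -62.47392806114251 -60.904098578639704 Y -31.56559438950648 -31.417702181788187 -31.18185664284245
140 11 X -64.00504439352885 -62.458153321082264 -60.93335973825125 Y -31.903646849479674 -31.73017956888355 -31.551614432392615
150 18 X -63.929496186874715 -62.43977082707828 -60.963285510097414 Y -32.32932434095646 -31.866913266052762 -31.288759075221
160 20 X -63.84901816824155 -62.42291493936252 -61.01933141819204 Y -32.17589263391894 -31.824835288661603 -31.24593107187445
170 16 X -64.39394986648577 -62.4096863945897 -61.06687393928651 Y -31.895235828753755 -31.677806065831007 -31.28333019789873
180 28 X -64.33142575846071 -62.39322012423004 -60.49911988726021 Y -32.342044877612125 -31.697878237510075 -31.28234273710917
190 32 X -64.2368368209925 -62.37664880638213 -60.54737272006681 Y -32.196151170206406 -31.727945408600203 -31.250450879408525
200 291 X -74.98023122013795 -62.379731415890596 -52.270819496674314 Y -32.19448637349808 -21.515267147000966 -11.500813956018359
210 46 X -72.23515696079976 -62.668330616370724 -57.20105506008076 Y -15.452101133116987 -14.782836112338291 -13.33981445533257
floor Y [-38.6034 -38.3985  31.0252  33.2199] 199
fence Y [-38.7768 -38.2384  37.5815  39.4275]
lips Y [-37.7502 -37.4967  37.9693  38.6473] gap -24.52283999458622 25.623658973208325
floor X [-4.3607 -4.2975 -0.1155  4.2564  4.3855]
plate Y [-44.5662 -43.5029  45.1403  45.8215]
```

Call:
jog_arm --targets '[{"x": 0.22, "y": 1.0, "z": 0, "wx": 0.02, "wy": 0, "wz": -0.03, "jaw": 5}, {"x": 0.44, "y": 2.03, "z": 0, "wx": 0.02, "wy": 0, "wz": -0.03, "jaw": 5}, {"x": 0.44, "y": 2.03, "z": -0.7, "wx": 0.02, "wy": 0, "wz": -0.03, "jaw": 5}, {"x": 0.44, "y": 2.03, "z": -1.4, "wx": 0.02, "wy": 0, "wz": -0.03, "jaw": 5}, {"x": 0.44, "y": 2.03, "z": -1.4, "wx": 0.02, "wy": 0, "wz": -0.03, "jaw": 5}]'

```text
time: 4.95
ee_pos: [0.5117, 0.1595, 0.1807]
tool_rot: [[-0.007, -0.25, -0.968], [-0.002, -0.968, 0.25], [-1.0, 0.004, 0.007]]
ft_force: [-0.2, -0.5, -1.2]
width: 0.127
```

Call:
jog_arm --targets '[{"x": 0, "y": 0, "z": 0, "wx": 0, "wy": 0, "wz": 0, "jaw": 5}, {"x": 0, "y": 0, "z": 0, "wx": 0, "wy": 0, "wz": 0, "jaw": 5}]'

```text
time: 5.12
ee_pos: [0.5119, 0.1584, 0.1808]
tool_rot: [[-0.008, -0.251, -0.968], [-0.003, -0.968, 0.251], [-1.0, 0.005, 0.007]]
ft_force: [0.7, -0.5, -1.9]
width: 0.128
```

```bash
cat >> h.py <<'E'
def rel(s=None):
    s=s or monitor.sense()
    a=np.radians(75.65); o=np.array([.5134,.1620]); ex=np.array([np.cos(a),np.sin(a)]); ey=np.array([-ex[1],ex[0]])
    t=np.array(s['ee_pos'])[:2]-o; R=np.array(s['tool_rot']); f=np.array(s['ft_force'])
    # TCP goal for the blade in the slot: X -0.5, Y -0.3
    print("t",s['time'],"tcp X,Y",t@ex*1000,t@ey*1000,"z",s['ee_pos'][2]*1000,"jawdeg",np.degrees(np.arctan2(-R[1,1],-R[0,1])),"toolx",R[:,0],"F x,y,z",f[:2]@ex,f[:2]@ey,f[2],"w",s['width']*92)
E
python3 - <<'E'
from h import *
s,im,W=snap("w3"); rel(s)
a=np.radians(75.65); o=np.array([.5134,.1620]); ex=np.array([np.cos(a),np.sin(a)]); ey=np.array([-ex[1],ex[0]])
q=W[...,:2]-o; X=q@ex*1000; Y=q@ey*1000; Z=W[...,2]*1000
v,u=np.mgrid[:400,:640]
m=(abs(X)<4)&(Y<-20)&(Y>-45)&(Z>75)&(Z<165)
for z0 in range(80,165,10):
    k=m&(Z>=z0)&(Z<z0+10)
    if k.sum()>2: print(z0,k.sum(),"X",X[k].min(),np.median(X[k]),X[k].max(),"Y",np.median(Y[k]))
i=cv2.imread("pics/w3.png")[120:270,200:400]; cv2.imwrite("pics/w3c.png",cv2.resize(i,(800,600),interpolation=cv2.INTER_CUBIC))
E
```

```text
t 5.1167 tcp X,Y -3.8564836190513754 0.5309197858003323 z 180.8096611221144 jawdeg 75.44289974209063 toolx [-0.008  -0.0028 -1.    ] F x,y,z -0.25923761187279265 -0.8403087260478554 -1.93746535235032 w 11.7477377453693
90 6 X -3.942629502813956 -3.156864190953469 -2.377568916903959 Y -27.81971338987482
100 12 X -3.9038472645886144 -3.1412881101371273 -2.3946701944038264 Y -28.293375991690816
110 8 X -3.8474022726809567 -3.128161323323432 -2.4114688539898808 Y -28.13968012988751
120 12 X -3.801562494014267 -3.107904383620192 -2.426334536086535 Y -28.0855754526141
130 10 X -3.770641663043453 -3.4146855785537147 -2.4461407360835854 Y -28.34817385496425
140 18 X -3.716808144701075 -3.0824797353470212 -1.8260058854401857 Y -28.33521017208104
150 20 X -3.6669560001032466 -2.773884972456715 -1.8682646795026523 Y -28.50611472505259
160 61 X -3.6240774868033347 -3.0184537301813714 -1.8695538114740804 Y -24.69423609805223
```

View pics/w3c.png

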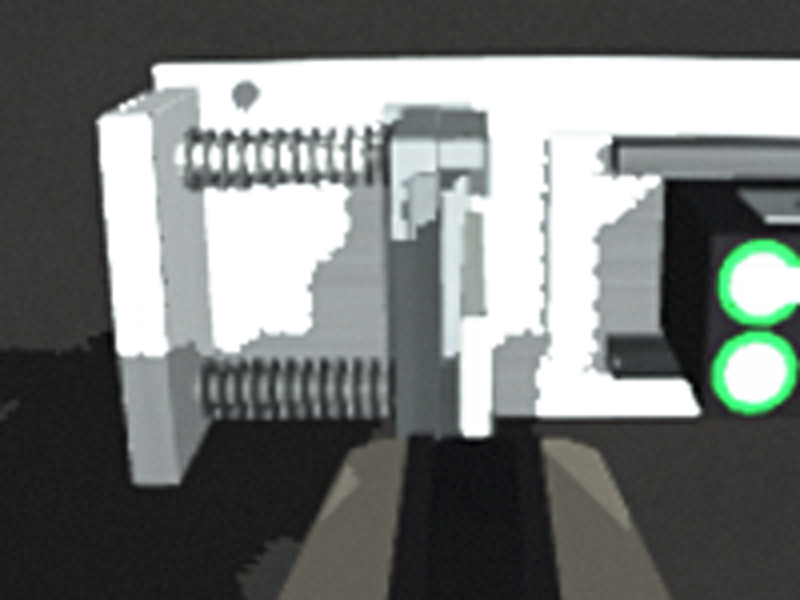

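Call:
jog_arm --targets '[{"x": 0.054, "y": 0.1, "z": 0, "wx": 0.03, "wy": -0.09, "wz": 0.04, "jaw": 5}, {"x": 0.054, "y": 0.1, "z": 0, "wx": 0.03, "wy": -0.09, "wz": 0.04, "jaw": 5}, {"x": 0.054, "y": 0.1, "z": 0, "wx": 0.03, "wy": -0.09, "wz": 0.04, "jaw": 5}, {"x": 0.054, "y": 0.1, "z": 0, "wx": 0.03, "wy": -0.09, "wz": 0.04, "jaw": 5}, {"x": 0.054, "y": 0.1, "z": 0, "wx": 0.03, "wy": -0.09, "wz": 0.04, "jaw": 5}]'

```text
time: 5.58
ee_pos: [0.514, 0.1618, 0.1817]
tool_rot: [[0.002, -0.248, -0.969], [0.0, -0.969, 0.248], [-1.0, -0.001, -0.002]]
ft_force: [0.3, -0.3, -1.7]
width: 0.13
```

```bash
python3 -c "from h import *; rel()"
```

```text
t 5.5833 tcp X,Y -0.06247033619207861 -0.6479703745346839 z 181.71009938656798 jawdeg 75.65896006762729 toolx [ 0.0018  0.0004 -1.    ] F x,y,z -0.2088078002104206 -0.37805543401275077 -1.6697802189916928 w 11.95007742196492
```

Call:
jog_arm --targets '[{"x": -0.015, "y": -0.01, "z": -0.3, "wx": 0, "wy": 0.02, "wz": 0, "jaw": 5}, {"x": -0.015, "y": -0.01, "z": -0.6, "wx": 0, "wy": 0.02, "wz": 0, "jaw": 5}, {"x": -0.015, "y": -0.01, "z": -0.8, "wx": 0, "wy": 0.02, "wz": 0, "jaw": 5}, {"x": -0.015, "y": -0.01, "z": -0.8, "wx": 0, "wy": 0.02, "wz": 0, "jaw": 5}, {"x": -0.015, "y": -0.01, "z": -0.8, "wx": 0, "wy": 0.02, "wz": 0, "jaw": 5}]'

```text
time: 6.0
ee_pos: [0.5131, 0.1613, 0.1568]
tool_rot: [[-0.002, -0.248, -0.969], [0.0, -0.969, 0.248], [-1.0, 0.0, 0.002]]
ft_force: [0.9, 0.6, -0.6]
width: 0.129
```

```bash
python3 -c "from h import *; rel()"
```

```text
t 6.0 tcp X,Y -0.7206131729118598 0.13152447479585416 z 156.8042623084231 jawdeg 75.66146980106258 toolx [-0.0017  0.     -1.    ] F x,y,z 0.7885533510090555 -0.700954103510029 -0.6309990462458734 w 11.83156445440791
```

Call:
jog_arm --targets '[{"x": 0.015, "y": 0.005, "z": -0.2, "wx": 0, "wy": -0.02, "wz": 0, "jaw": 5}, {"x": 0.015, "y": 0.005, "z": -0.4, "wx": 0, "wy": -0.02, "wz": 0, "jaw": 5}, {"x": 0.015, "y": 0.005, "z": -0.6, "wx": 0, "wy": -0.02, "wz": 0, "jaw": 5}, {"x": 0.015, "y": 0.005, "z": -0.8, "wx": 0, "wy": -0.02, "wz": 0, "jaw": 5}, {"x": 0.015, "y": 0.005, "z": -0.8, "wx": 0, "wy": -0.02, "wz": 0, "jaw": 5}]'

```text
time: 6.42
ee_pos: [0.5127, 0.1612, 0.1313]
tool_rot: [[-0.002, -0.248, -0.969], [-0.001, -0.969, 0.248], [-1.0, 0.001, 0.002]]
ft_force: [0.3, 0.6, -0.9]
width: 0.126
```

```bash
python3 -c "from h import *; rel()"
```

```text
t 6.4167 tcp X,Y -0.9034415935795056 0.4886841205155434 z 131.30632177737053 jawdeg 75.66516285939645 toolx [-0.0022 -0.0006 -1.    ] F x,y,z 0.6228939836255534 -0.13775774684254638 -0.947768559458431 w 11.63244781949551
```

Call:
jog_arm --targets '[{"x": 0.03, "y": 0.007, "z": -0.2, "wx": 0.01, "wy": -0.03, "wz": 0, "jaw": 5}, {"x": 0.03, "y": 0.007, "z": -0.4, "wx": 0.01, "wy": -0.03, "wz": 0, "jaw": 5}, {"x": 0.03, "y": 0.007, "z": -0.6, "wx": 0.01, "wy": -0.03, "wz": 0, "jaw": 5}, {"x": 0.03, "y": 0.007, "z": -0.75, "wx": 0.01, "wy": -0.03, "wz": 0, "jaw": 5}, {"x": 0.03, "y": 0.007, "z": -0.75, "wx": 0.01, "wy": -0.03, "wz": 0, "jaw": 5}]'

```text
time: 6.83
ee_pos: [0.5129, 0.1612, 0.1076]
tool_rot: [[-0.001, -0.248, -0.969], [-0.0, -0.969, 0.248], [-1.0, 0.001, 0.001]]
ft_force: [-0.1, 0.0, -0.8]
width: 0.13
```

```bash
python3 -c "from h import *; rel()"
```

```text
t 6.8333 tcp X,Y -0.9360219664056417 0.23478114613367118 z 107.61057174842803 jawdeg 75.65870754219135 toolx [-0.0014 -0.0003 -1.    ] F x,y,z 0.018070771624351178 0.09296244972300279 -0.8075370252553002 w 11.957691892033399
```

Call:
jog_arm --targets '[{"x": 0.01, "y": 0.01, "z": -0.06, "wx": 0, "wy": -0.01, "wz": 0, "jaw": 5}, {"x": 0.01, "y": 0.01, "z": -0.1, "wx": 0, "wy": -0.01, "wz": 0, "jaw": 5}, {"x": 0.01, "y": 0.01, "z": -0.14, "wx": 0, "wy": -0.01, "wz": 0, "jaw": 5}, {"x": 0.01, "y": 0.01, "z": -0.18, "wx": 0, "wy": -0.01, "wz": 0, "jaw": 5}, {"x": 0.01, "y": 0.01, "z": -0.18, "wx": 0, "wy": -0.01, "wz": 0, "jaw": 5}]'

```text
time: 7.25
ee_pos: [0.5135, 0.1616, 0.1029]
tool_rot: [[-0.0, -0.248, -0.969], [-0.0, -0.969, 0.248], [-1.0, 0.0, -0.0]]
ft_force: [-1.2, -1.4, 3.6]
width: 0.129
```

```bash
python3 -c "from h import *; rel()"
```

```text
t 7.25 tcp X,Y -0.36278855598137816 -0.15023813720728094 z 102.9107216923523 jawdeg 75.66639233394203 toolx [-0.     -0.0003 -1.    ] F x,y,z -1.619652148583065 0.7868696009935687 3.598506861759065 w 11.901693794972422
```

Contact with the floor: +3.6 N at z = 102.9 mm, against 103 mm predicted. Releasing.

Call:
jog_arm --targets '[{"x": 0, "y": 0, "z": 0, "wx": 0, "wy": 0, "wz": 0, "jaw": 20}, {"x": 0, "y": 0, "z": 0, "wx": 0, "wy": 0, "wz": 0, "jaw": 30}, {"x": 0, "y": 0, "z": 0, "wx": 0, "wy": 0, "wz": 0, "jaw": 36}, {"x": 0, "y": 0, "z": 0, "wx": 0, "wy": 0, "wz": 0, "jaw": 36}, {"x": 0, "y": 0, "z": 0, "wx": 0, "wy": 0, "wz": 0, "jaw": 36}]'

```text
time: 7.67
ee_pos: [0.5135, 0.1616, 0.1029]
tool_rot: [[-0.0, -0.248, -0.969], [-0.0, -0.969, 0.248], [-1.0, 0.0, -0.0]]
ft_force: [0.8, 0.1, -0.2]
width: 0.391
```

Call:
jog_arm --targets '[{"x": 0, "y": 0, "z": 0.3, "wx": 0, "wy": 0, "wz": 0, "jaw": 36}, {"x": 0, "y": 0, "z": 1.0, "wx": 0, "wy": 0, "wz": 0, "jaw": 36}, {"x": 0, "y": 0, "z": 2.0, "wx": 0, "wy": 0, "wz": 0, "jaw": 36}, {"x": 0, "y": 0, "z": 3.0, "wx": 0, "wy": 0, "wz": 0, "jaw": 36}, {"x": 0, "y": 0, "z": 3.0, "wx": 0, "wy": 0, "wz": 0, "jaw": 36}]'

```text
time: 8.08
ee_pos: [0.5167, 0.1631, 0.199]
tool_rot: [[0.01, -0.247, -0.969], [0.003, -0.969, 0.247], [-1.0, -0.005, -0.009]]
ft_force: [0.3, 0.3, 0.4]
width: 0.39
```

```bash
python3 - <<'E'
from h import *
rel()
im,d=vision.get_image("scene"); W=cloud("scene",d); im=im.astype(int)
cv2.imwrite("pics/s2.png",cv2.resize(im[140:290,340:540].astype(np.uint8)[:,:,::-1],(800,600),interpolation=cv2.INTER_CUBIC))
s,wi,Ww=snap("w4")
a=np.radians(75.65); o=np.array([.5134,.1620]); ex=np.array([np.cos(a),np.sin(a)]); ey=np.array([-ex[1],ex[0]])
for n,Q in(("scene",W),("wrist",Ww)):
    q=Q[...,:2]-o; X=q@ex*1000; Y=q@ey*1000; Z=Q[...,2]*1000
    m=(abs(X)<15)&(abs(Y)<15)&(Z>100)&(Z<130); print(n,"grip top Z",np.percentile(Z[m],[5,50,95]) if m.sum() else 0,m.sum(), rect(Q,m) if m.sum()>4 else "","X",np.median(X[m]),"Y",np.median(Y[m]))
    for z0 in range(85,116,5):
        k=m0=(abs(X)<12)&(abs(Y)<16)&(Z>z0)&(Z<z0+5)
        if k.sum()>2: print(z0,X[k].min(),X[k].max(),Y[k].min(),Y[k].max())
    p=(Z>72)&(Z<86)&(X>-180)&(X<-20)&(abs(Y)<40); print("pack",rect(Q,p),"X",np.percentile(X[p],[1,99]),"Y",np.percentile(Y[p],[1,99]),np.median(Z[p]))
E
```

```text
t 8.0833 tcp X,Y 1.8496091499898681 -2.9240062191032394 z 199.03126342562774 jawdeg 75.67242407834364 toolx [ 0.0098  0.0028 -0.9999] F x,y,z 0.41319660977846523 -0.2497988122906745 0.439916727829601 w 35.88809401912526
scene grip top Z [100.9696 111.702  114.0644] 130 ('n', 130, 'c', array([514.4251, 161.7206]), 'size', array([12.1834, 26.6428]), 'long-axis deg', np.float32(164.47545)) X 0.798100685833947 Y -6.663580604318635
85 -5.870836996479553 6.105363786581183 -14.256145931254284 11.400610541418757
90 -6.249971784945185 5.976019939189896 -13.814074409083364 7.162910287899533
95 -4.325649164164539 6.042206939647388 -14.399771123749693 8.980101253728607
100 -5.564051736878822 5.917371569723762 -14.04984702257536 10.14307435274173
105 -5.908372440819785 6.126980566407324 -13.633661515777137 11.135890306417137
110 -6.047840022483559 5.8669038478200815 -14.41894551766643 12.342284072971072
pack ('n', 987, 'c', array([488.0568,  59.7493]), 'size', array([104.1564,  45.1353]), 'long-axis deg', np.float32(74.269226)) X [-155.4991  -53.5621] Y [-22.1767  20.0161] 78.63681643773646
wrist
[... 257 characters left out ...]
0776768723 -11.14165258089904
90 -5.095707457326664 5.179650587109983 -12.466511736219575 -11.530778981357722
95 -5.8078337996026885 5.056505753271715 -12.658576216717007 -9.974665512691749
100 -5.695340686235132 4.982552136736052 -12.773338652627963 -10.420566496375367
105 -5.585024655992612 4.917629427008704 -12.340940306205066 -10.869599655970532
110 -5.627359372745919 6.399959480387832 -12.681495149455442 12.887611205932513
115 -4.728581609397362 4.874896647280844 -12.0844556441905 12.375837504631592
pack ('n', 4415, 'c', array([487.3033,  60.4472]), 'size', array([104.1284,  42.6226]), 'long-axis deg', np.float32(75.88954)) X [-154.9019  -53.7005] Y [-20.8398  20.542 ] 80.23736656731587
```

View pics/s2.png

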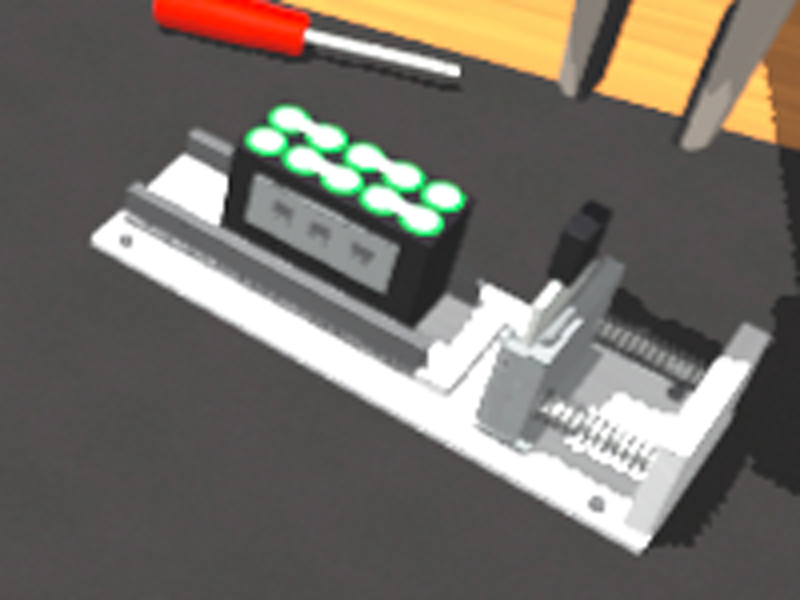

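Scene crop: the blade stands upright in the stop's slot (grip at (580,240)), and the grip top at z = 114 mm confirms it is fully down. Pack top is at (350,170), between the rails. Next I'll rotate 90° so the closed fingers form a flat, wide pusher behind the pack.

```bash
python3 -c "
from h import *; s=monitor.sense(); print(s['qpos'],s['ee_pos'])"
```

```text
[-0.1217  0.3531 -0.2985  1.9013  0.131   0.9026 -2.305 ] [0.5142 0.1619 0.1946]
```

Call:
jog_arm --targets '[{"x": -0.3, "y": -1.0, "z": 0.3, "wx": 0, "wy": 0, "wz": 0, "jaw": 20}, {"x": -0.6, "y": -2.2, "z": 0.3, "wx": 0, "wy": 0, "wz": 1, "jaw": 5}, {"x": -0.9, "y": -3.4, "z": 0.3, "wx": 0, "wy": 0, "wz": 2, "jaw": 0}, {"x": -1.2, "y": -4.6, "z": 0.3, "wx": 0, "wy": 0, "wz": 3, "jaw": 0}, {"x": -1.5, "y": -5.8, "z": 0.3, "wx": 0, "wy": 0, "wz": 4, "jaw": 0}]' --force 20

```text
time: 8.6
ee_pos: [0.4677, -0.0137, 0.2026]
tool_rot: [[0.001, 0.103, -0.995], [0.002, -0.995, -0.103], [-1.0, -0.002, -0.001]]
ft_force: [0.1, 0.4, 0.7]
width: 0.055
```

```bash
python3 -c "
from h import *; s=monitor.sense(); print(s['qpos'],s['ee_pos']);rel()"
```

```text
[ 0.2204  0.225  -0.2947  2.0523  0.0826  0.8745 -1.5875] [ 0.4677 -0.0137  0.2026]
t 8.6 tcp X,Y -181.53049535961506 0.7670589605417525 z 202.62106477721508 jawdeg 95.93545534794548 toolx [ 0.0007  0.0016 -1.    ] F x,y,z 0.43062323012082243 -0.007460553211369124 0.7181173771145154 w 5.062753232389386
```

Call:
jog_arm --targets '[{"x": -0.05, "y": -0.2, "z": 0, "wx": 0, "wy": 0, "wz": 1.4, "jaw": 0}, {"x": -0.05, "y": -0.2, "z": 0, "wx": 0, "wy": 0, "wz": 2.8, "jaw": 0}, {"x": -0.05, "y": -0.2, "z": 0, "wx": 0, "wy": 0, "wz": 4.2, "jaw": 0}, {"x": -0.05, "y": -0.2, "z": 0, "wx": 0, "wy": 0, "wz": 5.6, "jaw": 0}, {"x": -0.05, "y": -0.2, "z": 0, "wx": 0, "wy": 0, "wz": 7, "jaw": 0}]'

```text
time: 9.02
ee_pos: [0.4652, -0.0199, 0.2016]
tool_rot: [[-0.003, 0.66, -0.752], [0.002, -0.752, -0.66], [-1.0, -0.003, 0.001]]
ft_force: [-0.1, -0.0, -0.8]
width: 0.003
```

Call:
jog_arm --targets '[{"x": 0, "y": 0, "z": 0, "wx": 0, "wy": 0, "wz": 1.4, "jaw": 0}, {"x": 0, "y": 0, "z": 0, "wx": 0, "wy": 0, "wz": 2.8, "jaw": 0}, {"x": 0, "y": 0, "z": 0, "wx": 0, "wy": 0, "wz": 4.2, "jaw": 0}, {"x": 0, "y": 0, "z": 0, "wx": 0, "wy": 0, "wz": 5.6, "jaw": 0}, {"x": 0, "y": 0, "z": 0, "wx": 0, "wy": 0, "wz": 6.9, "jaw": 0}]'

```text
time: 9.43
ee_pos: [0.4643, -0.0199, 0.2005]
tool_rot: [[-0.006, 0.971, -0.24], [0.0, -0.24, -0.971], [-1.0, -0.006, 0.001]]
ft_force: [0.5, 0.2, 0.9]
width: 0.006
```

```bash
python3 -c "
from h import *; s=monitor.sense(); print(s['qpos'],s['ee_pos'],s['tool_rot']);rel()"
```

```text
[ 0.3924  0.2484 -0.4768  2.0474  0.1455  0.8836 -0.4076] [ 0.4643 -0.0199  0.2005] [[-0.0058  0.9707 -0.2401]
 [ 0.0004 -0.2401 -0.9708]
 [-1.     -0.0058  0.0011]]
t 9.4333 tcp X,Y -188.4042602271159 2.525678905593356 z 200.4694576263203 jawdeg 166.1086572083978 toolx [-0.0058  0.0004 -1.    ] F x,y,z 0.3411237286400991 -0.44571813820378103 0.8596028877513894 w 0.550178416200667
```

Call:
jog_arm --targets '[{"x": 0.08, "y": -0.02, "z": -1, "wx": 0, "wy": -0.07, "wz": -0.09, "jaw": 0}, {"x": 0.08, "y": -0.02, "z": -2, "wx": 0, "wy": -0.07, "wz": -0.09, "jaw": 0}, {"x": 0.08, "y": -0.02, "z": -3, "wx": 0, "wy": -0.07, "wz": -0.09, "jaw": 0}, {"x": 0.08, "y": -0.02, "z": -3.8, "wx": 0, "wy": -0.07, "wz": -0.09, "jaw": 0}, {"x": 0.08, "y": -0.02, "z": -3.8, "wx": 0, "wy": -0.07, "wz": -0.09, "jaw": 0}]'

```text
time: 9.85
ee_pos: [0.4624, -0.0205, 0.0818]
tool_rot: [[-0.01, 0.969, -0.247], [0.001, -0.247, -0.969], [-1.0, -0.01, 0.001]]
ft_force: [-0.7, -0.7, -0.4]
width: 0.004
```

```bash
python3 -c "
from h import *; rel()"
```

```text
t 9.85 tcp X,Y -189.42798049867426 4.191842690438111 z 81.80717529141295 jawdeg 165.67506124654798 toolx [-0.0101  0.0014 -0.9999] F x,y,z -0.8656870166146918 0.5334270874537393 -0.4124880143376848 w 0.37167226977573525
```

Call:
jog_arm --targets '[{"x": 0.14, "y": -0.03, "z": -0.4, "wx": -0.02, "wy": -0.12, "wz": 0, "jaw": 0}, {"x": 0.14, "y": -0.03, "z": -0.9, "wx": -0.02, "wy": -0.12, "wz": 0, "jaw": 0}, {"x": 0.14, "y": -0.03, "z": -0.9, "wx": -0.02, "wy": -0.12, "wz": 0, "jaw": 0}, {"x": 0.14, "y": -0.03, "z": -0.9, "wx": -0.02, "wy": -0.12, "wz": 0, "jaw": 0}]'

```text
time: 10.18
ee_pos: [0.4663, -0.0212, 0.055]
tool_rot: [[-0.001, 0.969, -0.247], [-0.0, -0.247, -0.969], [-1.0, -0.001, 0.0]]
ft_force: [-0.1, -0.3, 1.0]
width: 0.007
```

```bash
python3 -c "
from h import *; rel()"
```

```text
t 10.1833 tcp X,Y -189.19174383965054 0.2487608391072199 z 55.04770723875873 jawdeg 165.69590191488075 toolx [-0.001  -0.0002 -1.    ] F x,y,z -0.32636259848005367 0.012182389774022036 1.0420578866933066 w 0.673897860223866
```

Call:
jog_arm --targets '[{"x": 0.1, "y": 0.39, "z": 0, "wx": 0, "wy": 0, "wz": 0, "jaw": 0}, {"x": 0.18, "y": 0.71, "z": 0, "wx": 0, "wy": 0, "wz": 0, "jaw": 0}, {"x": 0.25, "y": 0.97, "z": 0, "wx": 0, "wy": 0, "wz": 0, "jaw": 0}, {"x": 0.31, "y": 1.2, "z": 0, "wx": 0, "wy": 0, "wz": 0, "jaw": 0}, {"x": 0.35, "y": 1.36, "z": 0, "wx": 0, "wy": 0, "wz": 0, "jaw": 0}]'

```text
time: 10.6
ee_pos: [0.4774, 0.0203, 0.0557]
tool_rot: [[0.0, 0.969, -0.246], [-0.001, -0.246, -0.969], [-1.0, 0.0, 0.001]]
ft_force: [-0.5, -4.2, 4.4]
width: 0.006
```

```bash
python3 -c "
from h import *; rel()"
```

```text
t 10.6 tcp X,Y -146.17305776602743 -0.2113540138704926 z 55.71199572166625 jawdeg 165.74043230983295 toolx [ 0.     -0.0008 -1.    ] F x,y,z -4.161281562196271 -0.551551431747311 4.401984411893247 w 0.5913002619839051
```

Call:
jog_arm --targets '[{"x": 0.04, "y": 0.16, "z": 0, "wx": 0, "wy": 0, "wz": -0.02, "jaw": 0}, {"x": 0.08, "y": 0.32, "z": 0, "wx": 0, "wy": 0, "wz": -0.02, "jaw": 0}, {"x": 0.12, "y": 0.48, "z": 0, "wx": 0, "wy": 0, "wz": -0.02, "jaw": 0}, {"x": 0.16, "y": 0.64, "z": 0, "wx": 0, "wy": 0, "wz": -0.02, "jaw": 0}, {"x": 0.18, "y": 0.71, "z": 0, "wx": 0, "wy": 0, "wz": -0.02, "jaw": 0}]'

```text
time: 11.02
ee_pos: [0.483, 0.0423, 0.0558]
tool_rot: [[0.0, 0.969, -0.248], [-0.001, -0.248, -0.969], [-1.0, 0.0, 0.001]]
ft_force: [-0.7, -4.5, 3.0]
width: 0.002
```

```bash
python3 - <<'E'
from h import *
rel()
s,im,W=snap("w5")
a=np.radians(75.65); o=np.array([.5134,.1620]); ex=np.array([np.cos(a),np.sin(a)]); ey=np.array([-ex[1],ex[0]])
q=W[...,:2]-o; X=q@ex*1000; Y=q@ey*1000; Z=W[...,2]*1000
p=(Z>70)&(Z<90)&(X>-150)&(X<-8)&(abs(Y)<30); print("pack",rect(W,p),"X",np.percentile(X[p],[1,99]),"Y",np.percentile(Y[p],[1,99]))
for x0 in range(-130,-10,20):
    k=p&(X>x0)&(X<x0+20)
    if k.sum(): print(x0,np.median(Z[k]))
k=(Z>110)&(Z<122)&(abs(X)<25)&(abs(Y)<20); print("grip",np.percentile(X[k],[1,50,99]),np.median(Z[k]))
k=(Z>57)&(Z<67)&(X>50)&(X<95)&(abs(Y)<50); print("plate",np.percentile(X[k],[1,50,99]))
E
```

```text
t 11.0167 tcp X,Y -123.47033444603258 -0.16102386942974822 z 55.77492637518399 jawdeg 165.6642067399167 toolx [ 0.0002 -0.0006 -1.    ] F x,y,z -4.5896030240372205 -0.4175441607713754 3.016595653339728 w 0.22228251932016324
pack ('n', 24579, 'c', array([497.6554, 102.6956]), 'size', array([105.4659,  42.5952]), 'long-axis deg', np.float32(75.70242)) X [-112.9323  -10.2093] Y [-19.8196  20.8941]
-130 82.37859269626759
-110 80.27420973646198
-90 80.29876557474039
-70 80.31033509101835
-50 80.31977821927288
-30 80.24220601391909Traceback (most recent call last):
  File "<stdin>", line 10, in <module>
    return _quantile_unchecked(
        a, q, axis, out, overwrite_input, method, keepdims, weights)
    return _ureduce(a,
                    func=_quantile_ureduce_func,
    ...<5 lines>...
                    overwrite_input=overwrite_input,
                    method=method)
    r = func(a, **kwargs)
    result = _quantile(arr,
                       quantiles=q,
    ...<2 lines>...
                       out=out,
                       weights=wgt)
    slices_having_nans = np.isnan(arr[-1, ...])
                                  ~~~^^^^^^^^^
IndexError: index -1 is out of bounds for axis 0 with size 0
```

View pics/w5.png

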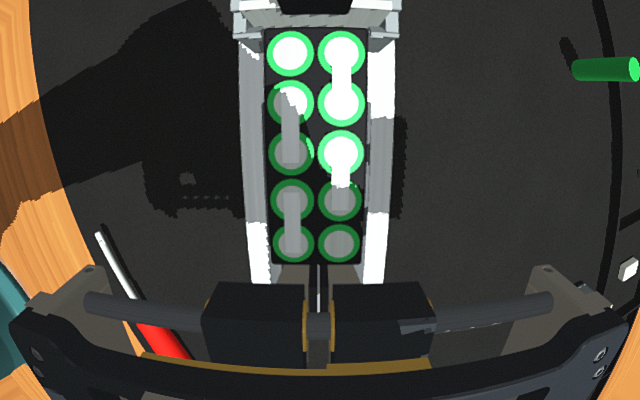

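The picture shows the pack flat on the bed, square between the rails (axis 75.7°), with its front edge at (315,30) just short of the stop. I'll continue gently.

Call:
jog_arm --targets '[{"x": 0.03, "y": 0.12, "z": 0.02, "wx": 0, "wy": 0, "wz": 0, "jaw": 0}, {"x": 0.06, "y": 0.23, "z": 0.02, "wx": 0, "wy": 0, "wz": 0, "jaw": 0}, {"x": 0.08, "y": 0.31, "z": 0.02, "wx": 0, "wy": 0, "wz": 0, "jaw": 0}, {"x": 0.1, "y": 0.39, "z": 0.02, "wx": 0, "wy": 0, "wz": 0, "jaw": 0}, {"x": 0.1, "y": 0.39, "z": 0.02, "wx": 0, "wy": 0, "wz": 0, "jaw": 0}]'

```text
time: 11.48
ee_pos: [0.4856, 0.0534, 0.0562]
tool_rot: [[-0.001, 0.969, -0.248], [-0.002, -0.248, -0.969], [-1.0, -0.001, 0.002]]
ft_force: [-1.6, -6.3, 1.6]
width: 0.003
```

```bash
cat >> h.py <<'E'
def stop():
    a=np.radians(75.65); o=np.array([.5134,.1620]); ex=np.array([np.cos(a),np.sin(a)]); ey=np.array([-ex[1],ex[0]])
    for tag in ("old","now"):
      for n in ("scene","top"):
        if tag=="old": d=np.load(f"pics/{n}0.npy")
        else: im,d=vision.get_image(n); cv2.imwrite(f"pics/last_{n}.png",im[:,:,::-1])
        W=cloud(n,d); q=W[...,:2]-o; X=q@ex*1000; Y=q@ey*1000; Z=W[...,2]*1000
        F=[]
        for y0,y1 in((-36,-27),(27,36)):   # lips + fence on each side
            m=(Y>y0)&(Y<y1)&(Z>48)&(Z<76)&(X>-15)&(X<40); F+=[np.percentile(X[m],3),np.percentile(X[m],97)] if m.sum()>5 else [0,0]
        g=(abs(X)<35)&(abs(Y)<16)&(Z>106)&(Z<125); 
        p=(Z>73)&(Z<84)&(X>-160)&(X<5)&(abs(Y)<30)
        print(tag,n,"stop -Y side",np.array(F[:2]),"+Y side",np.array(F[2:]),"griptop",np.percentile(X[g],[2,50,98]) if g.sum()>5 else 0,"pack axis",rect(W,p)[-1],"Y",np.percentile(Y[p],[2,98]),"front",np.percentile(X[p],99))
E
python3 -c "
from h import *; rel(); stop()"
```

```text
t 11.4833 tcp X,Y -112.08784166185434 0.005107002076743366 z 56.15488365381603 jawdeg 165.65461675163684 toolx [-0.001  -0.0019 -1.    ] F x,y,z -6.512797228442737 -0.016484779884932993 1.6158674636679788 w 0.31898437664282125
old scene stop -Y side [-7.809  14.2347] +Y side [-8.0757 13.9259] griptop 0 pack axis 75.99456 Y [-21.7196  19.4795] front -53.44039511390025
old top stop -Y side [-8.7923 12.1164] +Y side [-9.1328 12.5481] griptop 0 pack axis 75.52052 Y [-20.7946  19.827 ] front -55.51277486264633
now scene stop -Y side [-4.71   16.5959] +Y side [ 6.9401 16.5599] griptop [-0.5442  5.5487 10.8256] pack axis 71.0526 Y [-21.2455  19.4448] front 2.8440179577403524
now top stop -Y side [-1.4854 15.6469] +Y side [0 0] griptop [ 0.2509  5.7227 10.0782] pack axis 71.52974 Y [-28.8116 -21.3753] front 3.3530706182950007
```

The stop has begun to move, about 2.8 mm. Pressing about 7.2 mm more.

Call:
jog_arm --targets '[{"x": 0.02, "y": 0.07, "z": 0, "wx": -0.02, "wy": 0, "wz": 0, "jaw": 0}, {"x": 0.035, "y": 0.14, "z": 0, "wx": -0.02, "wy": 0, "wz": 0, "jaw": 0}, {"x": 0.05, "y": 0.2, "z": 0, "wx": -0.02, "wy": 0, "wz": 0, "jaw": 0}, {"x": 0.062, "y": 0.245, "z": 0, "wx": -0.02, "wy": 0, "wz": 0, "jaw": 0}, {"x": 0.062, "y": 0.245, "z": 0, "wx": -0.02, "wy": 0, "wz": 0, "jaw": 0}]'

```text
time: 12.0
ee_pos: [0.4865, 0.0572, 0.056]
tool_rot: [[-0.004, 0.968, -0.25], [-0.008, -0.25, -0.968], [-1.0, -0.002, 0.009]]
ft_force: [-3.9, -11.0, 6.0]
width: 0.001
```

```bash
python3 -c "
from h import *; rel(); stop(); rel()"
```

```text
t 12.0 tcp X,Y -108.18179660083764 0.11634196180474575 z 55.96608628062142 jawdeg 165.51118456597715 toolx [-0.0041 -0.0083 -1.    ] F x,y,z -11.638976002024723 1.083015478392166 6.020707777577436 w 0.12162220180709037
old scene stop -Y side [-7.809  14.2347] +Y side [-8.0757 13.9259] griptop 0 pack axis 75.99456 Y [-21.7196  19.4795] front -53.44039511390025
old top stop -Y side [-8.7923 12.1164] +Y side [-9.1328 12.5481] griptop 0 pack axis 75.52052 Y [-20.7946  19.827 ] front -55.51277486264633
now scene stop -Y side [-1.4828 20.5421] +Y side [13.6785 20.5663] griptop [ 3.13    8.9966 14.6698] pack axis 76.061264 Y [-21.0711  19.4999] front 2.9916026958276505
now top stop -Y side [ 5.9226 20.0989] +Y side [0 0] griptop 0 pack axis 84.23283 Y [-20.7876 -20.5836] front -47.81054438145528
t 12.1 tcp X,Y -108.19438365710445 0.11868224255480848 z 55.95194503105771 jawdeg 165.50438759029862 toolx [-0.004  -0.0081 -1.    ] F x,y,z -10.83956453230909 0.41752450974940675 5.759925770822137 w 0.49081872594768805
```

Call:
jog_arm --targets '[{"x": 0.04, "y": 0.16, "z": 0.01, "wx": 0.05, "wy": -0.03, "wz": 0.02, "jaw": 0}, {"x": 0.05, "y": 0.19, "z": 0.01, "wx": 0.1, "wy": -0.05, "wz": 0.02, "jaw": 0}, {"x": 0.057, "y": 0.22, "z": 0.01, "wx": 0.16, "wy": -0.08, "wz": 0.02, "jaw": 0}, {"x": 0.062, "y": 0.24, "z": 0.01, "wx": 0.2, "wy": -0.1, "wz": 0.02, "jaw": 0}, {"x": 0.062, "y": 0.24, "z": 0.01, "wx": 0.2, "wy": -0.1, "wz": 0.02, "jaw": 0}]'

```text
time: 12.52
ee_pos: [0.4871, 0.06, 0.0558]
tool_rot: [[0.001, 0.968, -0.252], [0.004, -0.252, -0.968], [-1.0, -0.0, -0.004]]
ft_force: [-3.2, -13.5, 4.7]
width: 0.002
```

```bash
python3 -c "
from h import *; rel(); stop(); rel()" | grep -v old
```

```text
t 12.5167 tcp X,Y -105.38380208289367 0.22905641496664578 z 55.83303252702237 jawdeg 165.41258053482798 toolx [ 0.0009  0.0037 -1.    ] F x,y,z -13.83012493724357 -0.21351707878270373 4.708638279869236 w 0.16376416837640526
now scene stop -Y side [ 1.187  23.0477] +Y side [14.5495 23.092 ] griptop [ 5.5828 11.7645 17.1251] pack axis 75.20305 Y [-21.0294  20.0784] front 2.7529562321284176
now top stop -Y side [ 4.8295 21.7635] +Y side [0 0] griptop [ 8.4755 12.7105 16.2111] pack axis 89.35248 Y [-20.4996 -20.2   ] front -46.72410443261173
t 12.6167 tcp X,Y -105.39117850946752 0.2305489327072098 z 55.83981580785218 jawdeg 165.41864275680012 toolx [ 0.0008  0.0036 -1.    ] F x,y,z -13.320773388446634 -0.4858062695383991 5.0472776362597305 w 0.6947377554710831
```

Call:
jog_arm --targets '[{"x": 0.041, "y": 0.155, "z": 0.01, "wx": 0.08, "wy": -0.04, "wz": 0.04, "jaw": 0}, {"x": 0.044, "y": 0.17, "z": 0.01, "wx": 0.06, "wy": -0.03, "wz": 0.06, "jaw": 0}, {"x": 0.048, "y": 0.185, "z": 0.01, "wx": 0.05, "wy": -0.02, "wz": 0.07, "jaw": 0}, {"x": 0.05, "y": 0.195, "z": 0.01, "wx": 0.05, "wy": -0.02, "wz": 0.07, "jaw": 0}, {"x": 0.05, "y": 0.195, "z": 0.01, "wx": 0.05, "wy": -0.02, "wz": 0.07, "jaw": 0}]'

```text
time: 13.03
ee_pos: [0.4874, 0.0608, 0.0558]
tool_rot: [[-0.001, 0.968, -0.249], [0.001, -0.249, -0.968], [-1.0, -0.002, -0.001]]
ft_force: [-3.6, -15.9, 7.2]
width: 0.008
```

```bash
python3 -c "
from h import *; rel(); stop(); rel()
i=cv2.imread('pics/last_scene.png')[140:290,340:540]; cv2.imwrite('pics/fin.png',cv2.resize(i,(800,600),interpolation=cv2.INTER_CUBIC))"
```

```text
t 13.0333 tcp X,Y -104.51266910116954 0.12275565217432212 z 55.839442700522476 jawdeg 165.55631924870843 toolx [-0.0014  0.0014 -1.    ] F x,y,z -16.32265161721219 -0.48260560459005647 7.223398480853405 w 0.6990057997931316
old scene stop -Y side [-7.809  14.2347] +Y side [-8.0757 13.9259] griptop 0 pack axis 75.99456 Y [-21.7196  19.4795] front -53.44039511390025
old top stop -Y side [-8.7923 12.1164] +Y side [-9.1328 12.5481] griptop 0 pack axis 75.52052 Y [-20.7946  19.827 ] front -55.51277486264633
now scene stop -Y side [ 2.1891 23.9784] +Y side [15.3506 23.9327] griptop [ 6.6571 12.9782 18.0922] pack axis 76.63266 Y [-21.0981  19.2754] front 3.1201572287692203Traceback (most recent call last):
  File "<string>", line 2, in <module>
    from h import *; rel(); stop(); rel()
                            ~~~~^^
  File "h.py", line 40, in stop
    print(tag,n,"stop -Y side",np.array(F[:2]),"+Y side",np.array(F[2:]),"griptop",np.percentile(X[g],[2,50,98]) if g.sum()>5 else 0,"pack axis",rect(W,p)[-1],"Y",np.percentile(Y[p],[2,98]),"front",np.percentile(X[p],99))
                                                                                                                                                                   ~~~~~~~~~~~~~^^^^^^^^^^^^^
    return _quantile_unchecked(
        a, q, axis, out, overwrite_input, method, keepdims, weights)
    return _ureduce(a,
                    func=_quantile_ureduce_func,
    ...<5 lines>...
                    overwrite_input=overwrite_input,
                    method=method)
    r = func(a, **kwargs)
    result = _quantile(arr,
                       quantiles=q,
    ...<2 lines>...
                       out=out,
                       weights=wgt)
    slices_having_nans = np.isnan(arr[-1, ...])
                                  ~~~^^^^^^^^^
IndexError: index -1 is out of bounds for axis 0 with size 0
```

```bash
python3 -c "
from h import *
im,d=vision.get_image('scene'); rel()
i=im[110:300,310:560,::-1]; cv2.imwrite('pics/fin.png',cv2.resize(i,(790,600),interpolation=cv2.INTER_CUBIC))
W=cloud('scene',d); d0=cloud('scene',np.load('pics/scene0.npy'))
for nm,b in(('cell',np.s_[285:330,400:430]),('tray',np.s_[220:275,228:303])): print(nm,np.nanmedian(np.abs(W[b]-d0[b])))
v,u=np.mgrid[:400,:640]; Z=W[...,2]"
```

```text
t 13.1833 tcp X,Y -104.50968863912429 0.13711868205701389 z 55.85449061632288 jawdeg 165.55780500229721 toolx [-0.0014  0.0015 -1.    ] F x,y,z -15.849281323996424 -0.7478010923891916 7.293773137369969 w 0.13297349661206892
cell 0.00038105116739284295
tray 0.0006701760908404408
```

View pics/fin.png

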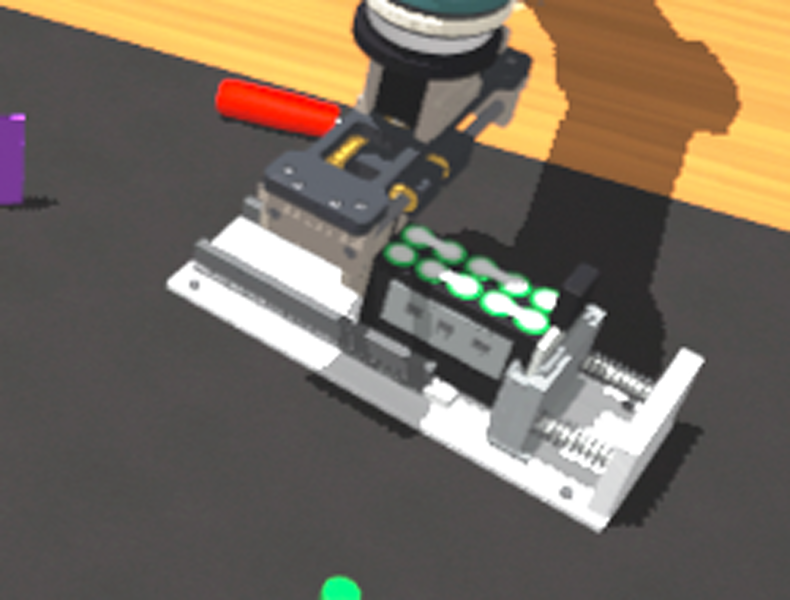

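The pack sits squarely against the upright blade (grip at (578,285)), and the springs are part compressed at (600,440). The push is steady, so I'm handing in.

```bash
python3 -c "
from h import *
print(robot.hand_in()); rel()"
```

```text
the job is handed in; nothing more can be done
None
the job is handed in; nothing more can be done
```

The gauge blade stands upright and fully down in the sprung stop's slot. The pack is pressed squarely against it, and the closed gripper was still pushing steadily when I handed the job in (about 13 s on the robot's clock).

**Blade:** I took the one with the black grip and steel plate from the rack. Its grip top measured 114 mm above the bench, which is exactly 12 + 102 mm, so it is all the way down. I let go of it before moving the pack.

**Pack and stop:**
- **Travel:** the stop is about 9.8 mm back of its 20 mm, measured with the scene camera against the first picture. That is about 10 N by the spring figures.
- **Steadiness:** the arm's position changed by less than 0.02 mm between the last two readings.
- **Squareness:** while being slid, the pack lay at 75.7° against 75.65° for the jig. The last picture shows it flat against the blade.

**Tray and cell:** both are unmoved; the scene depth changed by less than 1 mm.

**Checks that disagreed or failed:**
- **Wrist force:** it reads about 16 N along the push, not 10, with about 7 N vertical. I put the difference down to friction between the pack and its bed, and trusted the measured travel instead.
- **Top camera:** the arm hid much of the pack and stop from it, so its last check of them failed. The final travel rests on the scene camera and the arm's own position.

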